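# Put the small fossils in their trays by length

### The job

Put the four small fossils away by size: lay the longest in the middle of the longest shallow card tray, the second longest in the second longest tray, the third in the third, and the tooth, the smallest, in the shortest, with the three slender bones lying lengthwise in their trays. Leave the two chunky fossils, the ankle bone and the vertebra, where they are.

Things in the scene. Friction and masses are not known exactly. Their poses are not given: they have to be found in the camera images.
- rib: Rib piece: the longest of the small fossils, a brown slender stick of bone, 103 mm long, 22 mm wide, 16 mm high, lying flat. Its length lies along its own y axis, its width along x; it can be gripped across the width at the middle. Origin at the centre of its underside; z up.
- long_chip: Long bone chip: the second longest small fossil, dark brown, slender with a thicker end, 65 mm long, 28 mm wide, 16 mm high, lying flat. Its length lies along its own y axis, its width along x; it can be gripped across the width at the middle. Origin at the centre of its underside; z up.
- finger_bone: Finger bone: the third longest small fossil, brown, slender, 51 mm long, 21 mm wide, 16 mm high, lying flat. Its length lies along its own y axis, its width along x; it can be gripped across the width at the middle. Origin at the centre of its underside; z up.
- tooth: Molar tooth: the smallest fossil, brown, 27 mm long (y), 20 mm wide (x), 20 mm high; it can be gripped across the width (x) at the middle. Origin at the centre of its underside; z up.
- tray_longest: The longest of four shallow trays of card with a grey lining, fixed to the table: 124 mm long (its y axis) x 56 mm wide (its x axis), floor 3 mm thick, walls 3 mm thick, rim only 8 mm above the table. Origin at the centre of its underside, on the table; z up.
- tray_second: The second longest of four shallow trays of card with a grey lining, fixed to the table: 100 mm long (its y axis) x 56 mm wide (its x axis), floor 3 mm thick, walls 3 mm thick, rim only 8 mm above the table. Origin at the centre of its underside, on the table; z up.
- tray_third: The third longest of four shallow trays of card with a grey lining, fixed to the table: 78 mm long (its y axis) x 56 mm wide (its x axis), floor 3 mm thick, walls 3 mm thick, rim only 8 mm above the table. Origin at the centre of its underside, on the table; z up.
- tray_shortest: The shortest of four shallow trays of card with a grey lining, fixed to the table: 60 mm long (its y axis) x 56 mm wide (its x axis), floor 3 mm thick, walls 3 mm thick, rim only 8 mm above the table. Origin at the centre of its underside, on the table; z up.
- ankle_bone: Ankle bone, a chunky dark brown fossil, 47 x 61 x 26 mm (x, y, z), loose on the table. Not to be moved. Origin at the centre of its underside; z up. (Other brown lumps and fragments of rock lie fixed on the table beside and behind the trays, up to about 60 mm high; they are no part of the job.)
- vertebra: Vertebra, a chunky dark brown fossil, 50 x 53 x 27 mm (x, y, z), loose on the table. Not to be moved. Origin at the centre of its underside; z up.
There are look-alikes about, which are no part of the job. What is shaped like the tray_second but pink is not meant.

How it is judged:
By the outcome, as a careful person would: the job done as asked, in the order asked, and still so for the second after the job is handed in, with the robot touching nothing.
It also fails if it takes over 99 s, if anything falls off the work surface, if the arm or the gripper's body presses on something with over 40 N, if the wrist force passes 120 N, or if a joint passes its speed limit or range.

### The arm

A 6-joint arm with a two-finger parallel gripper is mounted at the origin on a cart in front of the work surface, level with it; the furniture and walls round the work are solid. World frame = base frame: x ahead of the robot, y to its left, z up, the work surface at z = 0. Lengths are in m, angles in rad, forces in N, time in s.
With the tool pointing down it reaches from about 0.3 to 0.75 m from the base axis. Payload 8.5 kg.
Tool frame: the origin (TCP) lies at the very end of the fingers, on their centre line; the grasp point (between the pads) lies 19 mm behind it (bot.tcp_to_grasp is the distance from the TCP to the grasp point, in m); z points along the fingers, y is the line along which they close (so a half turn about z gives the same grasp; the last joint's range is limited). The gripper opens to 88 mm and grips with 3 to 60 N. Pads are 18 mm wide; open, the fingers measure 123 mm over their backs; the gripper's body (75 mm by 187 mm) begins 45 mm behind the grasp point.
Start: joints at [-1.54, 0.381, 1.297, -0, 1.464, -0.215], TCP at [0.134, -0.533, 0.239] pointing down, gripper open.
Joint ranges: [-3.11, 3.11], [-0.89, 2.33], [0.22, 2.48], [-1.42, 4.56], [0.17, 2.85], [-2.88, 2.88]. Speed limits (rad/s): [2.39, 2.39, 3.14, 3.14, 3.14, 3.14].

### API

Orientations are given as a unit quaternion [w, x, y, z].
In Python, from plant import monitor, read_camera, camera_params, bot, models gives the robot as it stands. The module is installed in compiled form; this text tells all that it offers.
- The arm moves only by the tool drive_tool, never from a script. Its argument "moves" is a list that holds one entry, the list of rows, each a list of 7 numbers: the turn, a rotation vector about the world's x, y, z as a fraction of full scale, then the shift along the world's x, y, z as a fraction of full scale, then the opening, from 0 (shut) to 1 (fully open). A call has 1 to 12 rows; each row is the pose to reach, as a shift and turn from the pose commanded when the call began; what a row does not reach only later rows make up. Full scale, the value 1, is 15 cm for a shift and 0.5 rad for a turn. A row lasts 1/12 s, in which the tool goes at most 41.7 mm and 7.16 degrees, less where a joint would pass 70% of its speed; a pose out of reach is approached as far as the arm can. A call with a number of a shift or a turn outside -1 to 1 is refused whole. A call with a gripper value outside its range is refused whole. The fingers move at their own pace and stop on an object; "force" is the grip in N (left out, the last holds). Time passes only in rows, so rows that repeat a pose let the fingers close. It gives the time, the measured TCP pose, the force, the opening and the grip force at its end, in the units of the state.
- monitor.state(): the state, without advancing time (a new reading comes with each control period).
- read_camera(name): name is "side" or "top"; returns the picture (480x640x3 uint8, blue, green, red); there is no depth.
- camera_params(name): a dict with "camera_matrix" (3x3 intrinsics, pixels), "R" (3x3) and "t" (3): a world point X has camera coordinates R X + t. Camera axes: x right, y down, z forward; pixel columns grow to the right and rows downward; lengths in m; the calibration is good to about 2 mm. A picture is of the moment at which its call begins. camera_params takes no time and is no camera call.
- bot.sign_off(): hands the job in; it is judged then, once.
Trained networks look in the newest picture that a camera, given by its name, has taken for a name from the list of things; names that differ only in an ending like _2 or _b are one class to them, and where a whole thing is asked for, a point or a joint stands for the part that bears it (a point fixed in the world has none). Each returns a list of dicts, best first, with "confidence" (0 to 1); they miss things now and then, are a little off and sometimes report something else, mostly with a low value. They report only what shows in the picture. A call takes as long as a camera call. They do not tell look-alikes from the thing itself.
- models.find_in(name, camera): "xyz" ([x, y, z] in m, in world coordinates, good to about 4 mm: the middle of the surface that is visible of it).
The state is a dict: "time_s": time; "qpos": joint angles; "dq": joint speeds; "joint_efforts": joint torques, N m; "position": TCP position; "tcp_rot": TCP orientation; "contact_force": force on the tool from outside, world axes, zero at the start; "moment": the same for the moment, N m; "grip_width": finger opening in m; "grasp_force": force on a finger pad.
Only numpy, scipy, OpenCV 4.12 (cv2) and the standard library are available. Lean on these libraries where they do the work, as an engineer would, in place of code of your own. Each camera call takes 0.05 s, during which the arm holds its last target. There are 200 camera calls.

## Working session

There is one attempt and no reset: what is moved stays moved. The work goes in short steps, Python scripts to look and compute and a tool call to move; the robot and the scene stay as the last step left them, time stands still between calls to the robot, and variables do not carry over. Pictures are saved under pics/ and viewed, at most 17 in all, crops included, and the job is handed in when it is done.

Besides the shell and the picture viewer there is one more tool, called after "Request:" in YAML: its name, and indented under it one key for each argument. drive_tool: Moves the arm, as the interface text tells. Shift numbers are shares of 15 cm and turn numbers shares of 0.5 rad, none past 1 either way. Its arguments: {"type":"object","properties":{"moves":{"type":"array","items":{"type":"array","items":{"type":"array","items":{"type":"number","minimum":-1,"maximum":1}}}},"force":{"type":"number"}},"required":["moves"]}

```bash
mkdir -p pics
cat > h.py <<'E'
from plant import monitor, read_camera, camera_params, bot, models
import numpy as np, cv2
def cam(n):
    p=camera_params(n); return np.array(p["camera_matrix"]),np.array(p["R"]),np.array(p["t"]).ravel()
def proj(n,X):
    K,R,t=cam(n); c=K@(R@np.array(X,float)+t); return c[:2]/c[2]
def ray(n,u,z):
    K,R,t=cam(n); d=R.T@np.linalg.inv(K)@np.array([u[0],u[1],1.]); o=-R.T@t
    return o+d*(z-o[2])/d[2]
def tri(ut,us):
    A=[];b=[]
    for n,u in(("top",ut),("side",us)):
        K,R,t=cam(n);P=K@np.c_[R,t]
        for i in (0,1):
            r=u[i]*P[2]-P[i];A.append(r[:3]);b.append(-r[3])
    return np.linalg.lstsq(np.array(A),np.array(b),rcond=None)[0]
E
python3 - <<'E'
from h import *
for n in("top","side"):
    cv2.imwrite(f"pics/{n}0.png",read_camera(n)); K,R,t=cam(n); print(n,K[0,0],-R.T@t)
    for k in "rib long_chip finger_bone tooth tray_longest tray_second tray_third tray_shortest ankle_bone vertebra".split():
        for d in models.find_in(k,n)[:3]:
            print(k,np.round(d["xyz"],3),round(d["confidence"],2),proj(n,d["xyz"]).round())
s=monitor.state();print(s["time_s"],s["position"],s["tcp_rot"],s["grip_width"])
E
```

```text
top 464.50659393645674 [ 0.36592132 -0.03194616  1.19581867]
rib [0.65  0.207 0.012] 0.64 [234. 184.]
long_chip [0.522 0.116 0.012] 0.72 [268. 233.]
finger_bone [0.524 0.315 0.013] 0.43 [190. 231.]
tooth [0.651 0.088 0.016] 0.58 [280. 184.]
tray_longest [ 0.444 -0.363  0.004] 0.88 [454. 265.]
tray_second [ 0.471 -0.183  0.004] 0.97 [384. 254.]
tray_second [ 0.34  -0.109  0.005] 0.95 [355. 305.]
tray_second [0.523 0.219 0.024] 0.69 [227. 231.]
tray_third [ 0.455 -0.267  0.005] 0.66 [417. 261.]
tray_shortest [ 0.479 -0.088  0.005] 0.77 [347. 251.]
ankle_bone [ 0.649 -0.015  0.023] 0.69 [319. 184.]
ankle_bone [0.653 0.086 0.015] 0.68 [280. 183.]
vertebra [0.52  0.218 0.027] 0.63 [227. 233.]
side 499.786243961327 [0.34947613 0.70826517 0.7401569 ]
rib [0.651 0.21  0.011] 0.63 [221. 326.]
long_chip [0.517 0.12  0.018] 0.62 [304. 297.]
finger_bone [0.521 0.317 0.014] 0.55 [273. 391.]
finger_bone [0.516 0.226 0.024] 0.25 [290. 341.]
tray_longest [ 0.45  -0.364  0.005] 0.8 [374. 162.]
tray_second [ 0.346 -0.105  0.003] 0.95 [406. 235.]
tray_second [ 0.47  -0.181  0.001] 0.77 [355. 207.]
tray_third [ 0.455 -0.268  0.008] 0.56 [367. 183.]
tray_shortest [ 0.478 -0.088  0.008] 0.89 [345. 231.]
ankle_bone [ 0.643 -0.004  0.025] 0.83 [260. 241.]
vertebra [0.515 0.225 0.024] 0.81 [291. 341.]
1.1 [ 0.13381208 -0.53344682  0.2387604 ] [-5.67570078e-06  9.92456939e-01  1.22593737e-01 -1.16361509e-05] 0.08808310097134339
```

View pics/top0.png

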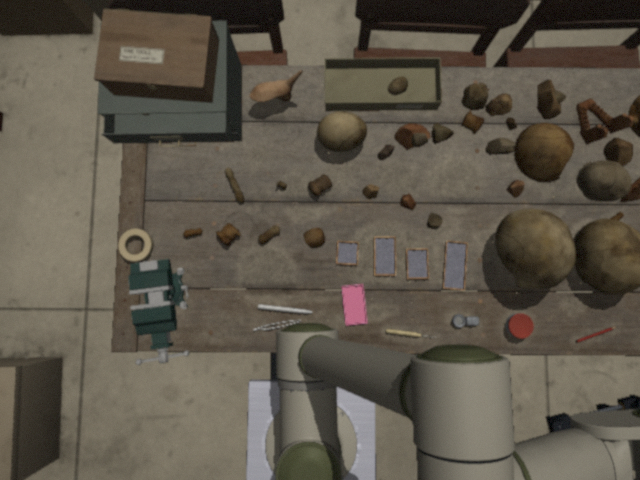

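View pics/side0.png

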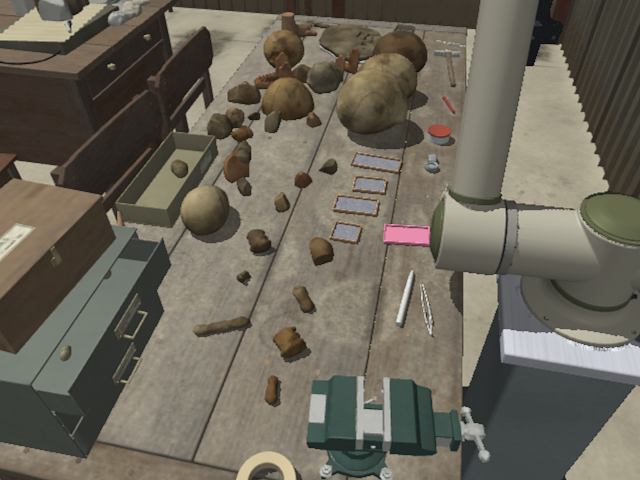

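Top view: rib (234,186), tooth (281,186), a chunky fossil (319,186), finger bone (192,233), vertebra (228,233), long chip (269,234) and another lump (315,237). The grey trays run shortest (347,252), second (384,256), third (417,264) and longest (454,266). The pink look-alike is at (355,305). A boulder at (535,248) stands right of the longest tray. Next I'll measure outlines and crop close.

```bash
cat > seg.py <<'E'
from h import *
def blobs(n,seeds,z,kind):
    im=read_camera(n); hsv=cv2.cvtColor(im,cv2.COLOR_BGR2HSV).astype(int)
    out={}
    for k,(u,v) in seeds.items():
        r=32 if kind=="obj" else 34
        u0,v0=max(u-r,0),max(v-r,0)
        lab=cv2.cvtColor(cv2.resize(im[v0:v+r,u0:u+r],None,fx=4,fy=4,interpolation=cv2.INTER_CUBIC),cv2.COLOR_BGR2LAB)
        b=lab[:,:,2]
        if kind=="tray": b=255-b
        th,m=cv2.threshold(b,0,255,cv2.THRESH_BINARY+cv2.THRESH_OTSU)
        cnt,l,st,ce=cv2.connectedComponentsWithStats(m)
        ctr=np.array([(u-u0)*4,(v-v0)*4])
        i=1+np.argmin([np.hypot(*(c-ctr))-0.03*s[4]**.5 if s[4]>150 else 1e9 for c,s in zip(ce[1:],st[1:])])
        c=max(cv2.findContours((l==i).astype(np.uint8),0,2)[0],key=cv2.contourArea)[:,0]
        uv=(c+.5)/4-.5+[u0,v0]
        w=np.array([ray(n,p,z[k])[:2] for p in uv])
        (cx,cy),(a,bb),ang=cv2.minAreaRect((w*1000).astype(np.float32))
        if a<bb: a,bb,ang=bb,a,ang+90
        out[k]=dict(c=(cx/1000,cy/1000),L=a,W=bb,ang=(ang+90)%180-90,px=uv.mean(0))
    return im,out
E
python3 - <<'E'
from seg import *
T=dict(rib=(234,186),long_chip=(269,234),finger_bone=(192,233),tooth=(281,186),vert=(228,233),ankA=(319,186),ankB=(315,237))
TR=dict(longest=(454,266),second=(384,256),third=(417,264),shortest=(347,252))
S=dict(rib=(221,326),long_chip=(304,298),finger_bone=(272,390),tooth=(243,277))
ST=dict(longest=(376,163),second=(356,206),third=(370,185),shortest=(346,232))
zo={k:.008 for k in T};zt={k:.005 for k in TR}
im,o=blobs("top",T,zo,"obj");_,t=blobs("top",TR,zt,"tray")
ims,so=blobs("side",S,zo,"obj");_,st=blobs("side",ST,zt,"tray")
for a,b in((o,so),(t,st)):
    for k,d in a.items():
        print(k,np.round(d["c"],4),"L%.0f W%.0f ang%.1f"%(d["L"],d["W"],d["ang"]),d["px"].round(1), *( [b[k]["px"].round(1),"side c",np.round(b[k]["c"],3),"tri",tri(d["px"],b[k]["px"]).round(4)] if k in b else []))
# boulder outlines
print("boulder top edge ray at z 0,.06,.1",[ray("top",(496,240),z).round(3) for z in(0,.06,.1)])
for d_ in [(k,d) for k,d in list(o.items())+list(t.items())]:
    p=d_[1]["px"]; cv2.circle(im,(int(p[0]),int(p[1])),1,(0,255,0),-1)
a=cv2.resize(im[165:290,170:345],(800,571),interpolation=cv2.INTER_CUBIC);cv2.imwrite("pics/a.png",a)
b=cv2.resize(ims[90:260,200:440],(800,567),interpolation=cv2.INTER_CUBIC);cv2.imwrite("pics/b.png",b)
E
```

```text
rib [0.6516 0.208 ] L100 W20 ang23.7 [234.4 184.8] [221.  325.4] side c [0.653 0.207] tri [0.65   0.2073 0.0077]
long_chip [0.5224 0.1144] L65 W24 ang-56.6 [269.5 233.2] [302.  298.2] side c [0.524 0.114] tri [0.5234 0.1131 0.0042]
finger_bone [0.5245 0.3116] L48 W18 ang-78.0 [192.7 231.4] [271.3 389.7] side c [0.528 0.311] tri [0.5259 0.3114 0.0059]
tooth [0.6114 0.1044] L22 W9 ang-89.5 [273.5 199.3] [257.3 270.5] side c [0.67  0.084] tri [0.6078 0.1005 0.049 ]
vert [0.5212 0.2198] L49 W43 ang-48.5 [227.5 233.9]
ankA [ 0.6776 -0.0124] L167 W113 ang-89.0 [312.4 174.9]
ankB [ 0.5156 -0.0012] L49 W45 ang-82.0 [314.9 238.3]
longest [ 0.4449 -0.3646] L114 W48 ang-4.9 [455.1 266.5] [375.1 161.8] side c [ 0.447 -0.367] tri [ 0.4451 -0.3648  0.0057]
second [ 0.4676 -0.1844] L91 W48 ang0.4 [383.4 254.4] [353.8 203.9] side c [ 0.47  -0.186] tri [ 0.4718 -0.1807  0.0097]
third [ 0.4487 -0.2678] L69 W48 ang1.6 [418.9 262.9] [369.5 183.6] side c [ 0.451 -0.27 ] tri [ 0.4494 -0.2726  0.004 ]
shortest [ 0.4743 -0.088 ] L51 W47 ang-2.3 [347.5 251.9] [345.  230.9] side c [ 0.477 -0.09 ] tri [ 0.4766 -0.0888  0.0066]
boulder top edge ray at z 0,.06,.1 [array([ 0.511, -0.474,  0.   ]), array([ 0.504, -0.452,  0.06 ]), array([ 0.499, -0.437,  0.1  ])]
```

View pics/a.png

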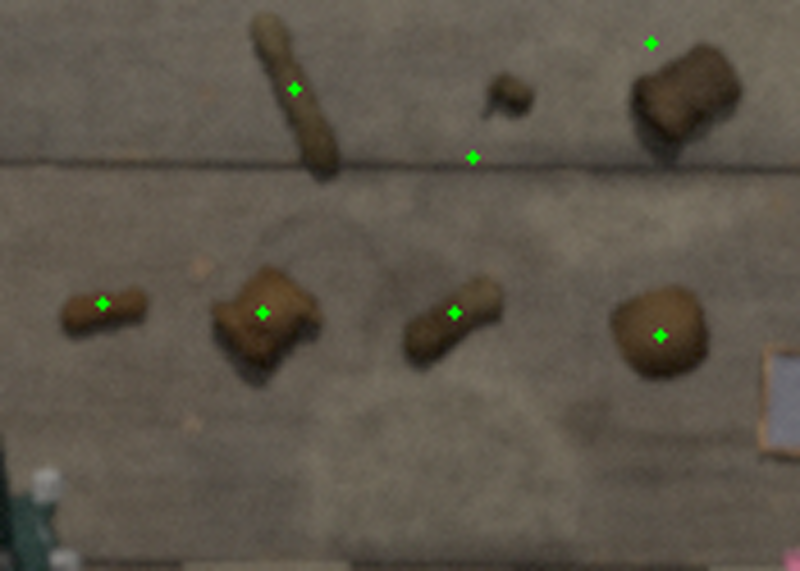

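View pics/b.png

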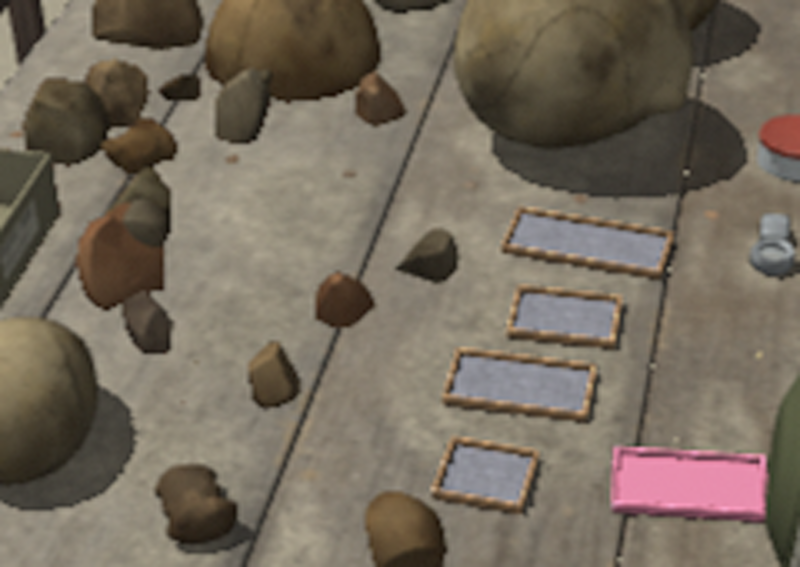

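The choice by description is clear. The grey tray (384,256) is meant, not the pink one (355,305). The rib, long chip, finger bone and tooth (282,185) match on length, and the rocks at (371,191), (408,201) and (315,237) are not wanted. The tooth segmentation failed, so I'll redo it and check the boulder and vise clearance.

Run:
```python
from h import *
im=read_camera("top");ims=read_camera("side")
def blob(im,n,u,v,r,z):
    g=cv2.resize(im[v-r:v+r,u-r:u+r],None,fx=4,fy=4,interpolation=cv2.INTER_CUBIC)
    b=cv2.cvtColor(g,cv2.COLOR_BGR2LAB)[:,:,2]
    _,m=cv2.threshold(b,0,255,cv2.THRESH_BINARY+cv2.THRESH_OTSU)
    _,l,st,ce=cv2.connectedComponentsWithStats(m); i=1+np.argmax(st[1:,4])
    ys,xs=np.nonzero(l==i); uv=np.c_[xs,ys]/4+[u-r,v-r]
    w=np.array([ray(n,p,z)[:2] for p in uv]); d=w-w.mean(0); ev,V=np.linalg.eigh(d.T@d/len(d))
    print(n,w.mean(0).round(4),"sd*3.46",(3.46*ev**.5*1000).round(),"ang",np.degrees(np.arctan2(V[1,1],V[0,1])).round(1),uv.mean(0).round(1))
    return uv.mean(0)
a=blob(im,"top",281,185,11,.01);b=blob(ims,"side",243,277,13,.01);print("tooth tri",tri(a,b))
for k,u,v,r in(("rib",234,186,26),("chip",269,234,18),("fb",192,232,15)): blob(im,"top",u,v,r,.008)
print("vise corner",tri((172,262),(313,378)), "body corner px",proj("top",(.433,.292,.07)))
# boulder: sphere fit from top outline pts and side lowest tangent
ob=[("top",(496,240)),("top",(499,262)),("top",(512,217)),("top",(530,208)),("top",(525,285)),("top",(504,272)),("side",(338,105)),("side",(350,125)),("side",(372,133)),("side",(400,128))]
from scipy.optimize import least_squares
def f(p):
    e=[]
    for n,u in ob:
        K,R,t=cam(n);o=-R.T@t;d=ray(n,u,0)-o;d/=np.linalg.norm(d);q=p[:3]-o
        e.append(np.linalg.norm(q-d*(q@d))-p[3])
    return e
s=least_squares(f,[.49,-.54,.08,.09]);print("boulder",s.x.round(3),np.round(s.fun,3))
c=np.hstack([cv2.resize(im[172:198,268:294],(400,400),interpolation=cv2.INTER_CUBIC),cv2.resize(ims[264:290,230:256],(400,400),interpolation=cv2.INTER_CUBIC)]);cv2.imwrite("pics/c.png",c)
```

```text
top [0.6509 0.0827] sd*3.46 [12. 29.] ang 66.2 [282.  184.1]
side [0.6506 0.0721] sd*3.46 [23. 50.] ang 61.7 [245.3 271.1]Traceback (most recent call last):
  File "<stdin>", line 12, in <module>
  File "h.py", line 13, in tri
    K,R,t=cam(n);P=K@np.c_[R,t]
          ~~~^^^
  File "h.py", line 4, in cam
    p=camera_params(n); return np.array(p["camera_matrix"]),np.array(p["R"]),np.array(p["t"]).ravel()
ValueError: time passes only in moves, steps and waits
```

```bash
sed -i 's/^def cam(n)/import functools\n@functools.lru_cache\ndef cam(n)/' h.py
python3 - <<'E'
from h import *
im=read_camera("top");ims=read_camera("side")
def blob(im,n,u,v,r,z):
    g=cv2.resize(im[v-r:v+r,u-r:u+r],None,fx=4,fy=4,interpolation=cv2.INTER_CUBIC)
    q=g.astype(int).sum(2).clip(0,765)//3; b=(255-q).astype(np.uint8)
    b2=cv2.cvtColor(g,cv2.COLOR_BGR2LAB)[:,:,2]
    for nm,x in(("lum",b),("lab",b2)):
        _,m=cv2.threshold(x,0,255,cv2.THRESH_BINARY+cv2.THRESH_OTSU)
        _,l,st,ce=cv2.connectedComponentsWithStats(m); i=1+np.argmax(st[1:,4])
        ys,xs=np.nonzero(l==i); uv=np.c_[xs,ys]/4+[u-r,v-r]
        w=np.array([ray(n,p,z)[:2] for p in uv]); d=w-w.mean(0); ev,V=np.linalg.eigh(d.T@d/len(d))
        print(n,nm,w.mean(0).round(4),"sd*3.46",(3.46*ev**.5*1000).round(),"ang",np.degrees(np.arctan2(V[1,1],V[0,1])).round(1),uv.mean(0).round(1))
    return uv.mean(0)
a=blob(im,"top",281,186,10,.01);b=blob(ims,"side",243,277,10,.01);print("tooth tri",tri(a,b))
for k,u,v,r in(("rib",234,186,26),("chip",269,234,18),("fb",192,232,15)): blob(im,"top",u,v,r,.008)
print("vise corner",tri((172,262),(313,378)), "body corner px",proj("top",(.433,.292,.07)))
ob=[("top",(496,240)),("top",(499,262)),("top",(512,217)),("top",(530,208)),("top",(525,285)),("top",(504,272)),("side",(338,105)),("side",(350,125)),("side",(372,133)),("side",(400,128))]
from scipy.optimize import least_squares
def f(p):
    e=[]
    for n,u in ob:
        K,R,t=cam(n);o=-R.T@t;d=ray(n,u,0)-o;d/=np.linalg.norm(d);q=p[:3]-o
        e.append(np.linalg.norm(q-d*(q@d))-p[3])
    return e
s=least_squares(f,[.49,-.54,.08,.09]);print("boulder",s.x.round(3),np.round(s.fun,3))
c=np.hstack([cv2.resize(im[172:198,268:294],(400,400),interpolation=cv2.INTER_CUBIC),cv2.resize(ims[264:290,230:256],(400,400),interpolation=cv2.INTER_CUBIC)]);cv2.imwrite("pics/c.png",c)
E
```

```text
top lum [0.6448 0.0846] sd*3.46 [22. 26.] ang 80.1 [281.2 186.4]
top lab [0.6516 0.0828] sd*3.46 [13. 24.] ang 69.0 [281.9 183.8]
side lum [0.647  0.0903] sd*3.46 [23. 31.] ang 111.4 [244.1 278. ]
side lab [0.6534 0.0772] sd*3.46 [17. 38.] ang 68.5 [243.1 272.7]
tooth tri [0.65063426 0.08234481 0.01588812]
top lum [0.63   0.2043] sd*3.46 [ 75. 103.] ang -141.0 [235.2 191.7]
top lab [0.649  0.2068] sd*3.46 [15. 95.] ang -155.4 [234.4 184.6]
top lum [0.513  0.1171] sd*3.46 [27. 57.] ang 121.0 [267.6 236.6]
top lab [0.5222 0.1119] sd*3.46 [18. 60.] ang 126.6 [269.7 233.1]
top lum [0.5187 0.311 ] sd*3.46 [22. 47.] ang 102.7 [192.5 233.7]
top lab [0.5233 0.3112] sd*3.46 [14. 45.] ang 100.9 [192.5 232. ]
vise corner [0.44513373 0.3314069  0.09897931] body corner px [191.70422084 265.49962469]
boulder [ 0.48  -0.548  0.09   0.1  ] [ 0.003 -0.001 -0.     0.    -0.006  0.     0.001 -0.001 -0.005  0.008]
```

View pics/c.png

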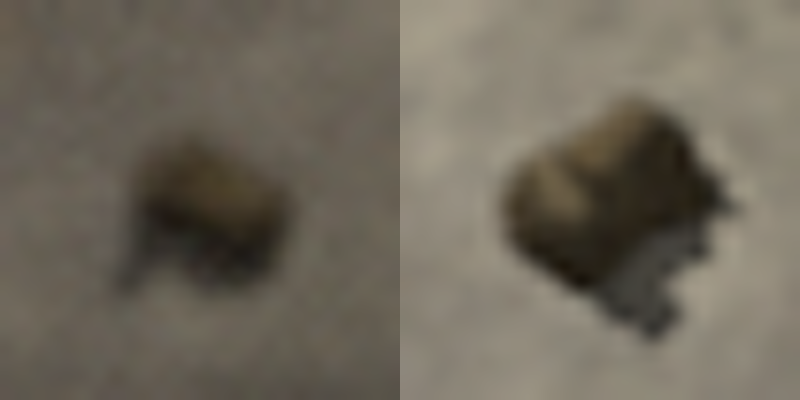

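Request:
drive_tool:
  moves:
    - [[0,0,0,0.69,0.987,0,1],[0,0,0,0.69,0.987,0,1],[0,0,0,0.69,0.987,0,1],[0,0,0,0.69,0.987,0,1],[0,0,0,0.69,0.987,0,1]]

```text
time_s: 1.92
position: [0.2391, -0.3815, 0.2391]
tcp_rot: [-0.0, 0.992, 0.124, 0.0]
contact_force: [0.3, 0.4, 0.0]
grip_width: 0.088
grasp_force: 0.0
```

Request:
drive_tool:
  moves:
    - [[0,0,0,0.69,0.987,0,0.7],[0,0,0,0.69,0.987,0,0.7],[0,0,0,0.69,0.987,0,0.7],[0,0,0,0.69,0.987,0,0.7],[0,0,0,0.69,0.987,0,0.7]]

```text
time_s: 2.33
position: [0.3424, -0.234, 0.239]
tcp_rot: [-0.0, 0.992, 0.124, 0.0]
contact_force: [0.8, -0.5, 1.1]
grip_width: 0.0618
grasp_force: 0.0
```

Request:
drive_tool:
  moves:
    - [[0,0,0,0.69,0.987,0,0.7],[0,0,0,0.69,0.987,0,0.7],[0,0,0,0.69,0.987,0,0.7],[0,0,0,0.69,0.987,0,0.7],[0,0,0,0.69,0.987,0,0.7]]

```text
time_s: 2.75
position: [0.4463, -0.086, 0.2388]
tcp_rot: [-0.0, 0.992, 0.124, 0.001]
contact_force: [0.3, 0.4, 0.1]
grip_width: 0.0618
grasp_force: 0.0
```

Request:
drive_tool:
  moves:
    - [[0,0,0,0.69,0.987,0,0.7],[0,0,0,0.69,0.987,0,0.7],[0,0,0,0.69,0.987,0,0.7],[0,0,0,0.69,0.987,0,0.7],[0,0,0,0.69,0.987,0,0.7]]

```text
time_s: 3.17
position: [0.55, 0.0624, 0.2384]
tcp_rot: [-0.0, 0.992, 0.124, 0.0]
contact_force: [-0.7, -0.1, -0.2]
grip_width: 0.0617
grasp_force: 0.0
```

Request:
drive_tool:
  moves:
    - [[0,0,0.35,0.69,0.987,-0.8,0.7],[0,0,0.35,0.69,0.987,-0.8,0.7],[0,0,0.35,0.69,0.987,-0.8,0.7],[0,0,0.35,0.69,0.987,-0.8,0.7],[0,0,0.35,0.69,0.987,-0.8,0.7],[0,0,0.35,0.69,0.987,-0.8,0.7],[0,0,0.35,0.69,0.987,-0.8,0.7]]

```text
time_s: 3.75
position: [0.6513, 0.208, 0.1159]
tcp_rot: [-0.0, 0.978, 0.21, -0.002]
contact_force: [-0.5, -0.2, 0.6]
grip_width: 0.0618
grasp_force: 0.0
```

Request:
drive_tool:
  moves:
    - [[0,0,0,0,0,-0.45,0.7],[0,0,0,0,0,-0.6,0.7],[0,0,0,0,0,-0.7,0.7],[0,0,0,0,0,-0.74,0.7],[0,0,0,0,0,-0.74,0.7],[0,0,0,0,0,-0.74,0.1],[0,0,0,0,0,-0.74,0.1],[0,0,0,0,0,-0.74,0.1],[0,0,0,0,0,-0.74,0.1],[0,0,0,0,0,-0.74,0.1],[0,0,0,0,0,-0.74,0.1]]
  force: 25

```text
time_s: 4.67
position: [0.6515, 0.2069, 0.0083]
tcp_rot: [0.0, 0.978, 0.209, 0.0]
contact_force: [0.1, -0.3, 0.8]
grip_width: 0.0239
grasp_force: 0.0
```

Request:
drive_tool:
  moves:
    - [[0,0,0,0,0,0,0],[0,0,0,0,0,0,0],[0,0,0,0,0,0,0],[0,0,0,0,0,0,0],[0,0,0,0,0,0.2,0],[0,0,0,0,0,0.4,0],[0,0,0,0,0,0.6,0],[0,0,0,0,0,0.8,0],[0,0,0,0,0,0.8,0],[0,0,0,0,0,0.8,0]]

```text
time_s: 5.5
position: [0.6518, 0.2068, 0.1292]
tcp_rot: [0.0, 0.978, 0.209, 0.002]
contact_force: [0.9, 0.8, -1.0]
grip_width: 0.0183
grasp_force: 24.4
```

Run:
```python
from h import *
t=read_camera("top");s=read_camera("side")
cv2.imwrite("pics/d.png",np.hstack([cv2.resize(t[140:240,180:290],(400,364)),cv2.resize(s[240:360,160:290],(400,364))]))
```

```text
(no output)
```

View pics/d.png

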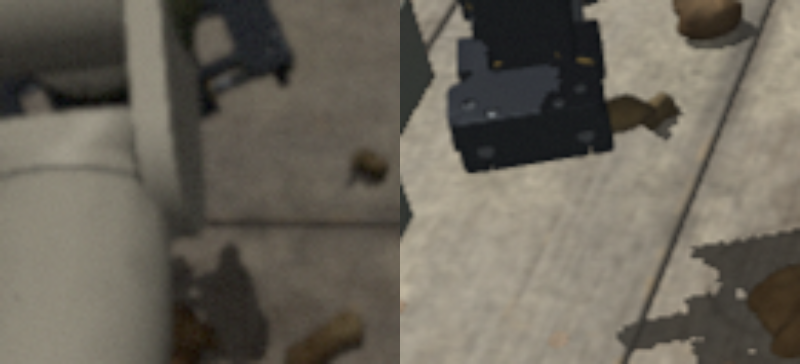

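Request:
drive_tool:
  moves:
    - [[0,0,-0.5,-0.343,-0.953,0.33,0],[0,0,-0.5,-0.343,-0.953,0.33,0],[0,0,-0.5,-0.343,-0.953,0.33,0],[0,0,-0.5,-0.343,-0.953,0.33,0],[0,0,-0.5,-0.343,-0.953,0.33,0]]

```text
time_s: 6.02
position: [0.5989, 0.0591, 0.178]
tcp_rot: [0.001, 0.997, 0.083, -0.0]
contact_force: [0.2, -0.3, -0.4]
grip_width: 0.0187
grasp_force: 24.4
```

Request:
drive_tool:
  moves:
    - [[0,0,-0.516,-0.343,-0.953,0,0],[0,0,-0.516,-0.343,-0.953,0,0],[0,0,-0.516,-0.343,-0.953,0,0],[0,0,-0.516,-0.343,-0.953,0,0],[0,0,-0.516,-0.343,-0.953,0,0]]

```text
time_s: 6.43
position: [0.5469, -0.0828, 0.1757]
tcp_rot: [-0.0, 0.999, -0.046, -0.002]
contact_force: [1.1, -0.6, -0.4]
grip_width: 0.0189
grasp_force: 24.4
```

Request:
drive_tool:
  moves:
    - [[-0.6,0.05,0,-0.343,-0.953,0,0],[-0.6,0.05,0,-0.343,-0.953,0,0],[-0.6,0.05,0,-0.343,-0.953,0,0],[-0.6,0.05,0,-0.343,-0.953,0,0],[-0.6,0.05,0,-0.343,-0.953,0,0]]

```text
time_s: 6.85
position: [0.4958, -0.2243, 0.1758]
tcp_rot: [0.15, 0.988, -0.044, -0.007]
contact_force: [0.5, -0.6, 0.1]
grip_width: 0.0187
grasp_force: 24.4
```

Request:
drive_tool:
  moves:
    - [[0,0,0,-0.343,-0.953,0,0],[0,0,0,-0.343,-0.953,0,0],[0,0,0,-0.343,-0.953,0,0],[0,0,0,-0.343,-0.953,0,0],[0,0,0,-0.343,-0.953,0,0],[0,0,0,-0.343,-0.953,0,0],[0,0,0,-0.343,-0.953,0,0]]

```text
time_s: 7.43
position: [0.4461, -0.3636, 0.1764]
tcp_rot: [0.149, 0.988, -0.043, -0.006]
contact_force: [-0.2, -0.3, -0.9]
grip_width: 0.0187
grasp_force: 24.4
```

Run:
```python
from h import *
from scipy.spatial.transform import Rotation as R
s=monitor.state();w,x,y,z=s["tcp_rot"];print(s["position"],R.from_quat([x,y,z,w]).as_matrix().round(3),s["qpos"])
t=read_camera("top");s=read_camera("side")
cv2.imwrite("pics/e.png",np.hstack([cv2.resize(t[190:310,380:512],(400,364)),cv2.resize(s[50:200,300:465],(400,364))]))
```

```text
[ 0.44612648 -0.36355756  0.17638194] [[ 0.996 -0.082 -0.025]
 [-0.086 -0.952 -0.294]
 [ 0.     0.295 -0.956]] [-0.7905733   0.42438294  1.45349992 -0.25739444  1.08026771  0.96733843]
```

View pics/e.png

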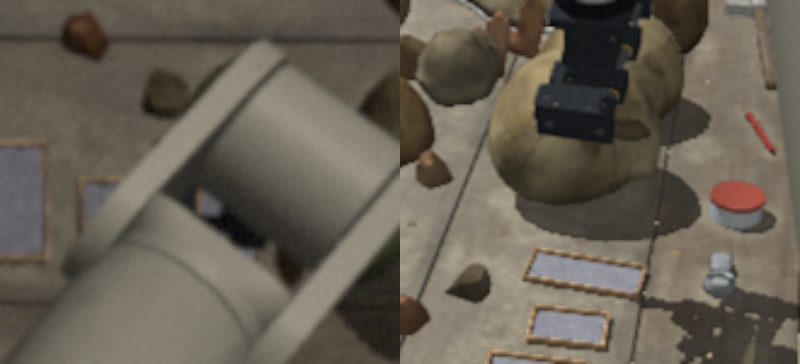

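Request:
drive_tool:
  moves:
    - [[0,0,0,0,-0.005,-0.2,0],[0,0,0,0,-0.005,-0.4,0],[0,0,0,0,-0.005,-0.6,0],[0,0,0,0,-0.005,-0.75,0],[0,0,0,0,-0.005,-0.8,0],[0,0,0,0,-0.005,-0.8,0]]

```text
time_s: 8.03
position: [0.4456, -0.3643, 0.0557]
tcp_rot: [0.149, 0.988, -0.042, -0.007]
contact_force: [-0.3, 0.7, -0.9]
grip_width: 0.0187
grasp_force: 24.4
```

Request:
drive_tool:
  moves:
    - [[0,0,0,0,0,-0.08,0],[0,0,0,0,0,-0.16,0],[0,0,0,0,0,-0.2,0],[0,0,0,0,0,-0.24,0],[0,0,0,0,0,-0.24,0],[0,0,0,0,0,-0.24,0]]

```text
time_s: 8.53
position: [0.4459, -0.3659, 0.0219]
tcp_rot: [0.15, 0.988, -0.043, -0.006]
contact_force: [0.4, 0.3, -1.4]
grip_width: 0.0184
grasp_force: 24.4
```

Run:
```python
from h import *
s=read_camera("side")
cv2.imwrite("pics/f.png",cv2.resize(s[90:215,300:465],(792,600),interpolation=cv2.INTER_CUBIC))
```

```text
(no output)
```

View pics/f.png

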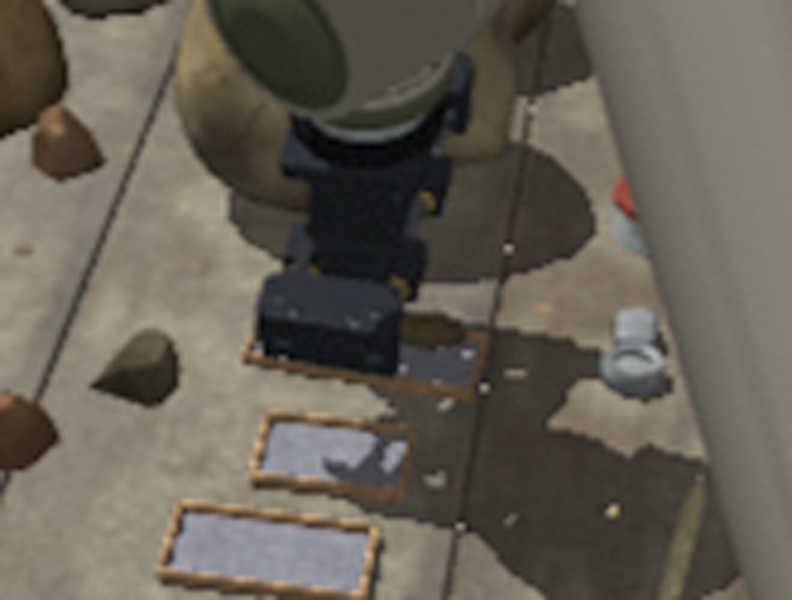

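Request:
drive_tool:
  moves:
    - [[0,0,0,0,0.005,-0.015,0],[0,0,0,0,0.005,-0.015,0],[0,0,0,0,0.005,-0.015,0.4],[0,0,0,0,0.005,-0.015,0.4],[0,0,0,0,0.005,-0.015,0.4],[0,0,0,0,0.005,-0.015,0.4],[0,0,0,0,0.005,-0.015,0.4],[0,0,0,0.005,0.04,0.1,0.5],[0,0,0,0.01,0.1,0.3,0.6],[0,0,0,0.02,0.2,0.6,0.6],[0,0,0,0.02,0.3,0.9,0.7],[0,0,0,0.02,0.3,0.9,0.7]]

```text
time_s: 9.58
position: [0.4499, -0.3203, 0.162]
tcp_rot: [0.152, 0.987, -0.043, -0.003]
contact_force: [0.5, -0.9, 1.4]
grip_width: 0.0616
grasp_force: 0.0
```

Request:
drive_tool:
  moves:
    - [[0.6,-0.05,0,0.2,0.95,0,0.7],[0.6,-0.05,0,0.2,0.95,0,0.7],[0.6,-0.05,0,0.2,0.95,0,0.7],[0.6,-0.05,0,0.2,0.95,0,0.7],[0.6,-0.05,0,0.2,0.95,0,0.7]]

```text
time_s: 10.0
position: [0.4787, -0.1753, 0.1564]
tcp_rot: [-0.001, 0.999, -0.042, -0.0]
contact_force: [0.7, -0.6, 0.7]
grip_width: 0.0616
grasp_force: 0.0
```

Request:
drive_tool:
  moves:
    - [[0,0,0,0.2,0.95,0,0.7],[0,0,0,0.2,0.95,0,0.7],[0,0,0,0.2,0.95,0,0.7],[0,0,0,0.2,0.95,0,0.7],[0,0,0,0.2,0.95,0,0.7],[0,0,0,0.2,0.95,0,0.7]]

```text
time_s: 10.5
position: [0.5087, -0.0357, 0.1562]
tcp_rot: [0.0, 0.999, -0.043, 0.0]
contact_force: [0.1, -0.4, 0.1]
grip_width: 0.0614
grasp_force: 0.0
```

Run:
```python
from h import *
t=read_camera("top");s=read_camera("side")
print(monitor.state()["position"],monitor.state()["tcp_rot"])
for n in("top","side"):
  print([ (np.round(d["xyz"],3),round(d["confidence"],2)) for d in models.find_in("rib",n)[:2]])
cv2.imwrite("pics/g.png",np.hstack([cv2.resize(t[225:305,425:485],(390,520),interpolation=cv2.INTER_CUBIC),cv2.resize(s[130:200,340:394],(400,520),interpolation=cv2.INTER_CUBIC)]))
```

```text
[ 0.50852345 -0.0370069   0.15618027] [ 2.19407953e-04  9.99029620e-01 -4.40428136e-02 -1.75775151e-05]
[(array([ 0.445, -0.368,  0.014]), 0.61)]
[(array([ 0.444, -0.364,  0.014]), 0.7), (array([ 0.47 , -0.182,  0.002]), 0.2)]
```

View pics/g.png

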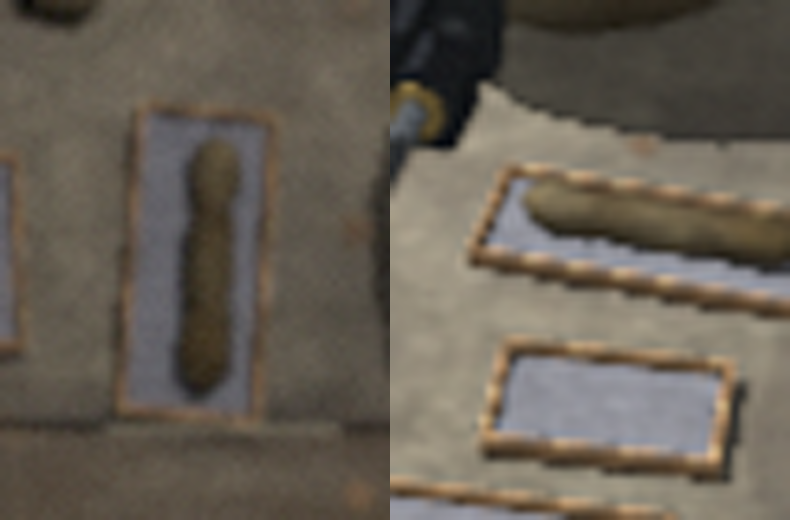

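Request:
drive_tool:
  moves:
    - [[0,0,-0.855,0.05,0.5,0,0.6],[0,0,-0.855,0.05,0.5,0,0.6],[0,0,-0.855,0.05,0.5,0,0.6],[0,0,-0.855,0.05,0.5,0,0.6],[0,0,-0.855,0.05,0.5,0,0.6]]

```text
time_s: 11.12
position: [0.5161, 0.0387, 0.1562]
tcp_rot: [0.0, 0.967, -0.256, 0.0]
contact_force: [0.1, 0.2, 0.2]
grip_width: 0.0529
grasp_force: 0.0
```

Request:
drive_tool:
  moves:
    - [[0,0,-0.855,0.05,0.5,-0.27,0.6],[0,0,-0.855,0.05,0.5,-0.27,0.6],[0,0,-0.855,0.05,0.5,-0.27,0.6],[0,0,-0.855,0.05,0.5,-0.27,0.6],[0,0,-0.855,0.05,0.5,-0.27,0.6],[0,0,-0.855,0.05,0.5,-0.27,0.6],[0,0,-0.855,0.05,0.5,-0.27,0.6]]

```text
time_s: 11.7
position: [0.5238, 0.1133, 0.116]
tcp_rot: [-0.0, 0.892, -0.453, 0.0]
contact_force: [-0.1, 0.5, -1.3]
grip_width: 0.053
grasp_force: 0.0
```

Run:
```python
from h import *
s=monitor.state();w,x,y,z=s["tcp_rot"];print(s["position"],np.degrees(2*np.arctan2(y,x)),s["qpos"])
```

```text
[0.52383073 0.11329715 0.11601341] -53.87385083446363 [-7.98135976e-03  4.78985048e-01  1.52474096e+00 -1.12914688e-04
  1.13727379e+00  2.50313845e+00]
```

Request:
drive_tool:
  moves:
    - [[0,0,0,0,0,-0.3,0.6],[0,0,0,0,0,-0.5,0.6],[0,0,0,0,0,-0.68,0.6],[0,0,0,0,0,-0.72,0.6],[0,0,0,0,0,-0.72,0.6],[0,0,0,0,0,-0.72,0],[0,0,0,0,0,-0.72,0],[0,0,0,0,0,-0.72,0],[0,0,0,0,0,-0.72,0],[0,0,0,0,0,-0.72,0],[0,0,0,0,0,-0.72,0],[0,0,0,0,0,-0.72,0]]

```text
time_s: 12.7
position: [0.5239, 0.1142, 0.0087]
tcp_rot: [-0.0, 0.891, -0.454, 0.001]
contact_force: [-1.2, -1.7, 6.4]
grip_width: 0.0235
grasp_force: 23.9
```

Request:
drive_tool:
  moves:
    - [[0,0,0,0,0,0,0],[0,0,0,0,0,0,0],[0,0,0,0,0,0.2,0],[0,0,0,0,0,0.4,0],[0,0,0,0,0,0.6,0],[0,0,0,0,0,0.8,0],[0,0,0,0,0,0.8,0],[0,0,0,0,0,0.8,0]]

```text
time_s: 13.37
position: [0.524, 0.1143, 0.1291]
tcp_rot: [-0.001, 0.891, -0.454, 0.002]
contact_force: [-0.3, 0.2, -1.5]
grip_width: 0.0235
grasp_force: 22.1
```

Run:
```python
from h import *
t=read_camera("top");s=read_camera("side")
for n in("top","side"):
  print([ (np.round(d["xyz"],3),round(d["confidence"],2)) for d in models.find_in("long_chip",n)[:2]])
cv2.imwrite("pics/i.png",np.hstack([cv2.resize(t[190:280,210:310],(400,360),interpolation=cv2.INTER_CUBIC),cv2.resize(s[200:340,230:385],(400,360),interpolation=cv2.INTER_CUBIC)]))
```

```text
[]
[(array([0.517, 0.129, 0.138]), 0.64)]
```

View pics/i.png

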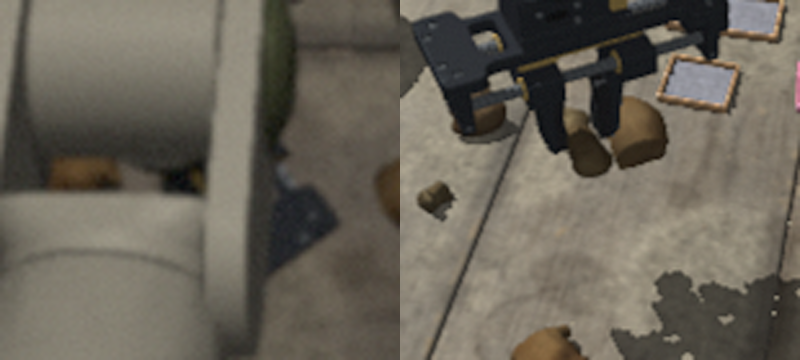

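Request:
drive_tool:
  moves:
    - [[0,0,0.948,-0.18,-0.99,0,0],[0,0,0.948,-0.18,-0.99,0,0],[0,0,0.948,-0.18,-0.99,0,0],[0,0,0.948,-0.18,-0.99,0,0],[0,0,0.948,-0.18,-0.99,0,0]]

```text
time_s: 13.98
position: [0.4956, -0.0384, 0.1267]
tcp_rot: [0.0, 0.973, -0.231, -0.001]
contact_force: [0.7, -0.4, 0.5]
grip_width: 0.0237
grasp_force: 22.1
```

Request:
drive_tool:
  moves:
    - [[0,0,0.948,-0.18,-0.99,0,0],[0,0,0.948,-0.18,-0.99,0,0],[0,0,0.948,-0.18,-0.99,0,0],[0,0,0.948,-0.18,-0.99,0,0],[0,0,0.948,-0.18,-0.99,0,0],[0,0,0.948,-0.18,-0.99,0,0],[0,0,0.948,-0.18,-0.99,0,0]]

```text
time_s: 14.57
position: [0.4691, -0.1825, 0.1269]
tcp_rot: [-0.001, 1.0, 0.002, -0.001]
contact_force: [-0.5, 0.7, -0.5]
grip_width: 0.0234
grasp_force: 22.1
```

Request:
drive_tool:
  moves:
    - [[0,0,0,0,0,-0.2,0],[0,0,0,0,0,-0.4,0],[0,0,0,0,0,-0.55,0],[0,0,0,0,0,-0.65,0],[0,0,0,0,0,-0.65,0],[0,0,0,0,0,-0.65,0]]

```text
time_s: 15.07
position: [0.4695, -0.1815, 0.0299]
tcp_rot: [-0.001, 1.0, 0.003, -0.001]
contact_force: [-0.2, 0.3, -0.1]
grip_width: 0.0235
grasp_force: 22.1
```

Run:
```python
from h import *
s=monitor.state();w,x,y,z=s["tcp_rot"];print(s["position"],np.degrees(2*np.arctan2(y,x)))
s=read_camera("side")
cv2.imwrite("pics/j.png",cv2.resize(s[140:260,280:440],(800,600),interpolation=cv2.INTER_CUBIC))
```

```text
[ 0.4695334 -0.1815431  0.0299233] 0.3673825293219407
```

View pics/j.png

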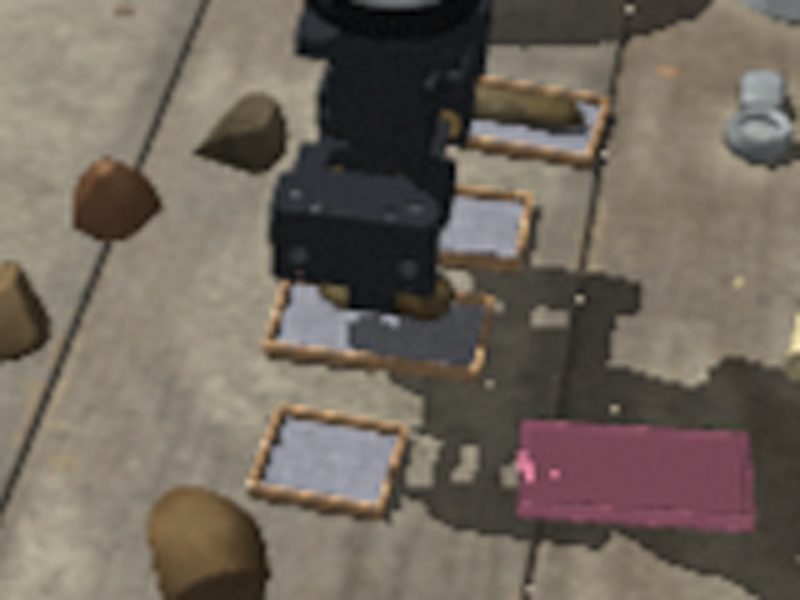

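Request:
drive_tool:
  moves:
    - [[0,0,0,0,-0.005,-0.06,0],[0,0,0,0,-0.005,-0.115,0],[0,0,0,0,-0.005,-0.115,0],[0,0,0,0,-0.005,-0.115,0],[0,0,0,0,-0.005,-0.115,0.5],[0,0,0,0,-0.005,-0.115,0.5],[0,0,0,0,-0.005,-0.115,0.5],[0,0,0,0,-0.005,-0.115,0.5],[0,0,0,0,0,0.1,0.5],[0,0,0,0,0,0.35,0.5],[0,0,0,0,0,0.6,0.5],[0,0,0,0,0,0.9,0.5]]

```text
time_s: 16.12
position: [0.4689, -0.1823, 0.1633]
tcp_rot: [-0.0, 1.0, 0.003, -0.001]
contact_force: [1.5, -0.0, -0.9]
grip_width: 0.0443
grasp_force: 0.0
```

Request:
drive_tool:
  moves:
    - [[0,0,0.878,0.09,0.823,0,0.5],[0,0,0.878,0.09,0.823,0,0.5],[0,0,0.878,0.09,0.823,0,0.5],[0,0,0.878,0.09,0.823,0,0.5],[0,0,0.878,0.09,0.823,0,0.5]]

```text
time_s: 16.53
position: [0.483, -0.0574, 0.1622]
tcp_rot: [0.0, 0.975, 0.223, 0.0]
contact_force: [-0.1, 0.9, -0.8]
grip_width: 0.0438
grasp_force: 0.0
```

Request:
drive_tool:
  moves:
    - [[0,0,0.878,0.09,0.823,0,0.5],[0,0,0.878,0.09,0.823,0,0.5],[0,0,0.878,0.09,0.823,0,0.5],[0,0,0.878,0.09,0.823,0,0.5],[0,0,0.878,0.09,0.823,0,0.5]]

```text
time_s: 16.95
position: [0.4967, 0.0649, 0.1618]
tcp_rot: [0.0, 0.903, 0.429, -0.0]
contact_force: [0.2, -0.4, 0.3]
grip_width: 0.0443
grasp_force: 0.0
```

Run:
```python
from h import *
t=read_camera("top");s=read_camera("side");print(monitor.state()["position"])
for n in("top","side"):
  print([ (np.round(d["xyz"],3),round(d["confidence"],2)) for d in models.find_in("long_chip",n)[:2]])
K=tri((172,262),(313,378))
s2=s.copy()
for p in [(.425,.33,.07),(.445,.331,.099)]: cv2.circle(s2,tuple(int(v) for v in proj("side",p)),2,(0,0,255),-1)
cv2.imwrite("pics/k.png",np.vstack([np.hstack([cv2.resize(t[225:285,355:435],(400,300)),cv2.resize(s[180:240,310:390],(400,300))]),np.hstack([cv2.resize(t[215:365,110:210],(400,300)),cv2.resize(s2[350:470,250:410],(400,300))])]))
```

```text
[0.49670407 0.06306435 0.16183135]
[(array([ 0.464, -0.183,  0.019]), 0.75)]
[(array([ 0.442, -0.278,  0.005]), 0.47)]
```

View pics/k.png

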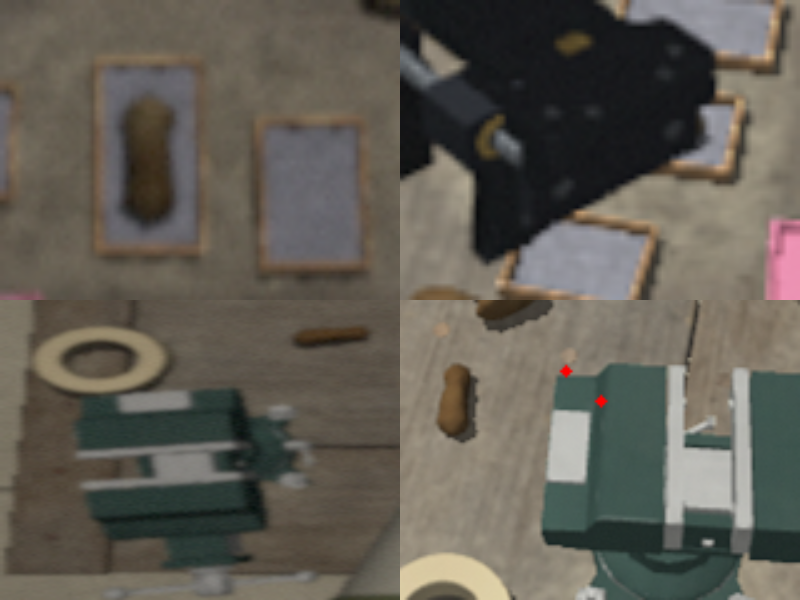

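Run:
```python
from h import *
for a,b in(((148.7,265.5),(317.6,408.8)),((170,260),(313,381)),((174,275),(316,430))):
    X=tri(a,b);print(X.round(3),proj("top",X).round(1),proj("side",X).round(1))
for z in(.04,.06,.08,.1,.12):print(z,ray("top",(170,260),z).round(3),ray("side",(313,380),z).round(3))
```

```text
[0.431 0.382 0.109] [148.7 264.9] [318.5 408.9]
[0.447 0.336 0.099] [169.9 258.8] [314.8 381.3]
[ 0.428  0.359 -0.   ] [173.4 269. ] [324.8 431. ]
0.04 [0.448 0.355 0.04 ] [0.459 0.3   0.04 ]
0.06 [0.447 0.349 0.06 ] [0.456 0.312 0.06 ]
0.08 [0.445 0.342 0.08 ] [0.453 0.324 0.08 ]
0.1 [0.444 0.335 0.1  ] [0.449 0.335 0.1  ]
0.12 [0.442 0.329 0.12 ] [0.446 0.347 0.12 ]
```

Request:
drive_tool:
  moves:
    - [[0,0,0.878,0.095,0.813,0,0.5],[0,0,0.878,0.095,0.813,0,0.5],[0,0,0.878,0.095,0.813,0,0.5],[0,0,0.878,0.095,0.813,0,0.5],[0,0,0.878,0.095,0.813,0,0.5]]

```text
time_s: 17.57
position: [0.511, 0.1864, 0.1617]
tcp_rot: [0.0, 0.789, 0.615, -0.0]
contact_force: [-0.0, -0.1, -0.7]
grip_width: 0.0439
grasp_force: 0.0
```

Request:
drive_tool:
  moves:
    - [[0,0,0.878,0.095,0.813,0,0.5],[0,0,0.878,0.095,0.813,0,0.5],[0,0,0.878,0.095,0.813,0,0.5],[0,0,0.878,0.095,0.813,0,0.5],[0,0,0.878,0.095,0.813,0,0.5]]

```text
time_s: 17.98
position: [0.5255, 0.3076, 0.1615]
tcp_rot: [-0.0, 0.637, 0.771, -0.0]
contact_force: [0.7, -0.2, -0.7]
grip_width: 0.0439
grasp_force: 0.0
```

Request:
drive_tool:
  moves:
    - [[0.39,0.08,0,0,0,0,0.5],[0.39,0.08,0,0,0,0,0.5],[0.39,0.08,0,0,0,-0.1,0.5],[0.39,0.08,0,0,0,-0.3,0.5],[0.39,0.08,0,0,0,-0.3,0.5],[0.39,0.08,0,0,0,-0.3,0.5]]

```text
time_s: 18.48
position: [0.5251, 0.306, 0.1165]
tcp_rot: [-0.078, 0.636, 0.766, 0.061]
contact_force: [0.5, -1.3, 1.1]
grip_width: 0.0439
grasp_force: 0.0
```

Run:
```python
from h import *
from scipy.spatial.transform import Rotation as R
s=monitor.state();w,x,y,z=s["tcp_rot"];print(s["position"],R.from_quat([x,y,z,w]).as_matrix().round(3),s["qpos"])
```

```text
[0.52511233 0.30601943 0.11651144] [[-0.18   0.983 -0.042]
 [ 0.964  0.184  0.193]
 [ 0.197 -0.006 -0.98 ]] [ 0.24958027  0.57188973  1.35924018  0.2123977   1.21074812 -0.01030011]
```

Request:
drive_tool:
  moves:
    - [[0,0,0,0,0,-0.2,0.5],[0,0,0,0,0.005,-0.4,0.5],[0,0,0,0,0.005,-0.6,0.5],[0,0,0,0,0.005,-0.71,0.5],[0,0,0,0,0.005,-0.71,0.5],[0,0,0,0,0.005,-0.71,0],[0,0,0,0,0.005,-0.71,0],[0,0,0,0,0.005,-0.71,0],[0,0,0,0,0.005,-0.71,0],[0,0,0,0,0.005,-0.71,0],[0,0,0,0,0.005,-0.71,0],[0,0,0,0,0.005,-0.71,0]]

```text
time_s: 19.48
position: [0.5256, 0.3089, 0.0124]
tcp_rot: [-0.077, 0.633, 0.768, 0.063]
contact_force: [-3.2, -3.2, 12.9]
grip_width: 0.0111
grasp_force: 22.0
```

Request:
drive_tool:
  moves:
    - [[0,0,0,0,0,0,0],[0,0,0,0,0,0,0],[0,0,0,0,0,0.2,0],[0,0,0,0,0,0.4,0],[0,0,0,0,0,0.6,0],[0,0,0,0,0,0.8,0],[0,0,0,0,0,0.8,0],[0,0,0,0,0,0.8,0]]

```text
time_s: 20.15
position: [0.5255, 0.309, 0.132]
tcp_rot: [-0.076, 0.633, 0.768, 0.064]
contact_force: [-0.2, -1.0, -0.8]
grip_width: 0.0006
grasp_force: 0.0
```

Run:
```python
from h import *
t=read_camera("top");s=read_camera("side");print(monitor.state()["position"])
for n in("top","side"):
  print([ (np.round(d["xyz"],3),round(d["confidence"],2)) for d in models.find_in("finger_bone",n)[:3]])
cv2.imwrite("pics/l.png",np.hstack([cv2.resize(t[200:290,160:260],(400,360)),cv2.resize(s[260:420,200:380],(400,360))]))
```

```text
[0.52446957 0.30864204 0.12945062]
[]
[(array([0.522, 0.318, 0.012]), 0.66)]
```

View pics/l.png

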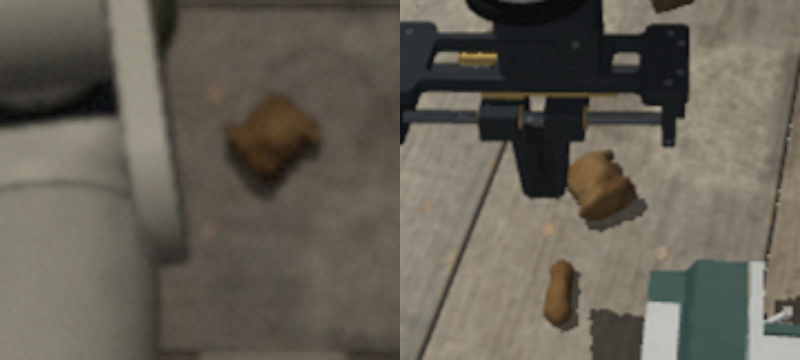

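Run:
```python
from seg import *
_,o=blobs("side",dict(f=(273,390)),dict(f=.008),"obj");print(o, monitor.state()["position"])
```

```text
{'f': {'c': (0.5277833251953125, 0.31131475830078126), 'L': 49.27424240112305, 'W': 17.326234817504883, 'ang': -78.45676803588867, 'px': array([270.91833333, 389.18      ])}} [0.5245476  0.30863774 0.12907561]
```

Request:
drive_tool:
  moves:
    - [[-0.16,-0.03,0,0.005,0,-0.2,0.5],[-0.16,-0.03,0,0.005,0,-0.4,0.5],[-0.16,-0.03,0,0.005,0,-0.55,0.5],[-0.16,-0.03,0,0.005,0,-0.6,0.5],[-0.16,-0.03,0,0.005,0,-0.6,0.5],[-0.16,-0.03,0,0.005,0,-0.6,0.5],[-0.16,-0.03,0,0.005,0,-0.6,0.5]]

```text
time_s: 20.98
position: [0.5266, 0.3089, 0.0418]
tcp_rot: [-0.046, 0.635, 0.77, 0.037]
contact_force: [-0.2, 0.3, 0.1]
grip_width: 0.0434
grasp_force: 0.0
```

Request:
drive_tool:
  moves:
    - [[0,0,0,0.003,0,-0.12,0.5],[0,0,0,0.003,0,-0.2,0.5],[0,0,0,0.003,0,-0.24,0.5],[0,0,0,0.003,0,-0.24,0.5]]
  force: 15

```text
time_s: 21.32
position: [0.5258, 0.3086, 0.0036]
tcp_rot: [-0.047, 0.635, 0.77, 0.036]
contact_force: [0.4, -0.2, -0.8]
grip_width: 0.0441
grasp_force: 0.0
```

Request:
drive_tool:
  moves:
    - [[0,0,0,0,0,0,0.1],[0,0,0,0,0,0,0.1],[0,0,0,0,0,0,0.1],[0,0,0,0,0,0,0.1],[0,0,0,0,0,0,0.1],[0,0,0,0,0,0,0.1],[0,0,0,0,0,0,0.1],[0,0,0,0,0,0,0.1]]

```text
time_s: 21.98
position: [0.5264, 0.3089, 0.0049]
tcp_rot: [-0.046, 0.635, 0.77, 0.037]
contact_force: [-0.9, -0.7, 5.5]
grip_width: 0.0184
grasp_force: 15.0
```

Request:
drive_tool:
  moves:
    - [[0,0,0,0,0,0.1,0],[0,0,0,0,0,0.25,0],[0,0,0,0,0,0.5,0],[0,0,0,0,0,0.8,0],[-0.23,-0.05,0,0,0,0.8,0],[-0.23,-0.05,0,0,0,0.8,0],[-0.23,-0.05,0,0,0,0.8,0]]
  force: 20

```text
time_s: 22.57
position: [0.5254, 0.3097, 0.1237]
tcp_rot: [-0.001, 0.636, 0.772, 0.0]
contact_force: [-0.4, -0.1, -0.4]
grip_width: 0.0183
grasp_force: 19.9
```

Run:
```python
from h import *
print(monitor.state()["position"],monitor.state()["tcp_rot"])
print([ (np.round(d["xyz"],3),round(d["confidence"],2)) for d in (read_camera("side") is not None) and models.find_in("finger_bone","side")[:3]])
```

```text
[0.52537518 0.30968798 0.12367158] [-1.30914535e-03  6.35678122e-01  7.71953040e-01  3.38358940e-04]
[(array([0.523, 0.32 , 0.128]), 0.66)]
```

Held. I'll carry it to the third tray.

Request:
drive_tool:
  moves:
    - [[0,0,-0.868,-0.132,-0.963,0.1,0],[0,0,-0.868,-0.132,-0.963,0.1,0],[0,0,-0.868,-0.132,-0.963,0.1,0],[0,0,-0.868,-0.132,-0.963,0.1,0],[0,0,-0.868,-0.132,-0.963,0.1,0]]

```text
time_s: 23.08
position: [0.5057, 0.1605, 0.1385]
tcp_rot: [-0.001, 0.79, 0.613, -0.001]
contact_force: [0.5, -0.4, -0.7]
grip_width: 0.018
grasp_force: 19.9
```

Request:
drive_tool:
  moves:
    - [[0,0,-0.868,-0.132,-0.963,0,0],[0,0,-0.868,-0.132,-0.963,0,0],[0,0,-0.868,-0.132,-0.963,0,0],[0,0,-0.868,-0.132,-0.963,0,0],[0,0,-0.868,-0.132,-0.963,0,0]]

```text
time_s: 23.5
position: [0.4861, 0.0168, 0.1383]
tcp_rot: [-0.001, 0.903, 0.429, -0.001]
contact_force: [0.8, -0.2, 0.5]
grip_width: 0.018
grasp_force: 19.9
```

Request:
drive_tool:
  moves:
    - [[0,0,-0.868,-0.132,-0.963,0,0],[0,0,-0.868,-0.132,-0.963,0,0],[0,0,-0.868,-0.132,-0.963,0,0],[0,0,-0.868,-0.132,-0.963,0,0],[0,0,-0.868,-0.132,-0.963,0,0]]

```text
time_s: 23.92
position: [0.4667, -0.1273, 0.1384]
tcp_rot: [-0.001, 0.974, 0.225, -0.0]
contact_force: [-1.1, -0.1, -0.7]
grip_width: 0.0183
grasp_force: 19.9
```

Request:
drive_tool:
  moves:
    - [[0,0,-0.868,-0.132,-0.963,0,0],[0,0,-0.868,-0.132,-0.963,0,0],[0,0,-0.868,-0.132,-0.963,0,0],[0,0,-0.868,-0.132,-0.963,0,0],[0,0,-0.868,-0.132,-0.963,0,0],[0,0,-0.868,-0.132,-0.963,0,0],[0,0,-0.868,-0.132,-0.963,0,0]]

```text
time_s: 24.5
position: [0.4473, -0.2671, 0.1388]
tcp_rot: [-0.001, 1.0, 0.015, -0.0]
contact_force: [-0.0, 0.7, -0.4]
grip_width: 0.0179
grasp_force: 19.9
```

Request:
drive_tool:
  moves:
    - [[0,0,0,0,0,-0.2,0],[0,0,0,0,0,-0.4,0],[0,0,0,0,0,-0.6,0],[0,0,0,0,0,-0.7,0],[0,0,0,0,0,-0.7,0],[0,0,0,0,0,-0.7,0],[0,0,0,0,0,-0.7,0]]

```text
time_s: 25.08
position: [0.4478, -0.2685, 0.0356]
tcp_rot: [0.001, 1.0, 0.014, 0.001]
contact_force: [0.4, -0.3, -0.9]
grip_width: 0.0185
grasp_force: 19.9
```

Run:
```python
from h import *
s=monitor.state();w,x,y,z=s["tcp_rot"];print(s["position"],np.degrees(2*np.arctan2(y,x)))
s=read_camera("side")
cv2.imwrite("pics/m.png",cv2.resize(s[140:260,280:440],(800,600),interpolation=cv2.INTER_CUBIC))
```

```text
[ 0.4478317  -0.26845751  0.0355627 ] 1.5822381207007843
```

View pics/m.png

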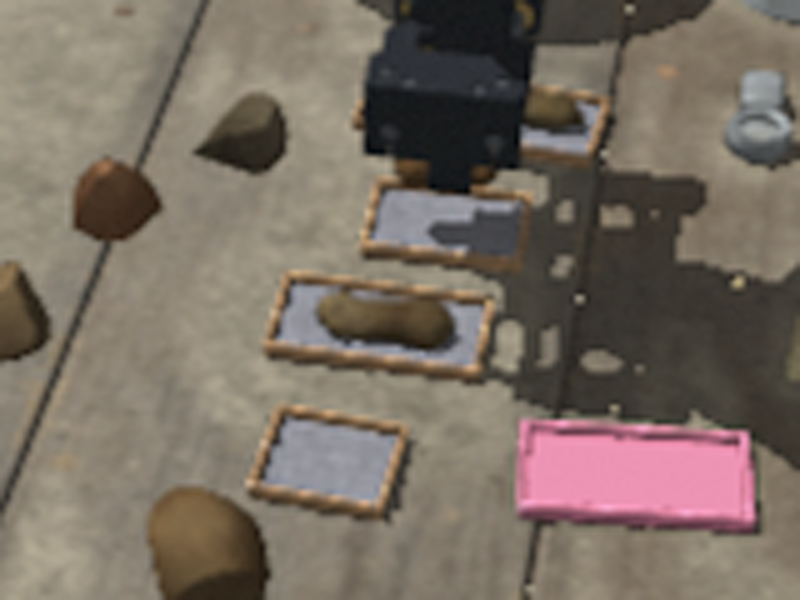

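Request:
drive_tool:
  moves:
    - [[0,0,0,0,0,-0.1,0],[0,0,0,0,0,-0.17,0],[0,0,0,0,0,-0.17,0],[0,0,0,0,0,-0.17,0],[0,0,0,0,0,-0.17,0.45],[0,0,0,0,0,-0.17,0.45],[0,0,0,0,0,-0.17,0.45],[0,0,0,0,0,-0.17,0.45],[0,0,0,0,0,0.05,0.5],[0,0,0,0,0,0.3,0.5],[0,0,0,0,0,0.55,0.5],[0,0,0,0,0,0.83,0.5]]

```text
time_s: 26.13
position: [0.4465, -0.2685, 0.1599]
tcp_rot: [-0.001, 1.0, 0.013, -0.001]
contact_force: [0.7, 0.1, -0.4]
grip_width: 0.0441
grasp_force: 0.0
```

Request:
drive_tool:
  moves:
    - [[0,0,0.773,0.444,0.782,0,0.5],[0,0,0.773,0.444,0.782,0,0.5],[0,0,0.773,0.444,0.782,0,0.5],[0,0,0.773,0.444,0.782,0,0.5],[0,0,0.773,0.444,0.782,0,0.5]]

```text
time_s: 26.55
position: [0.5144, -0.1494, 0.1587]
tcp_rot: [-0.0, 0.978, 0.206, 0.0]
contact_force: [-0.1, -0.6, -0.3]
grip_width: 0.044
grasp_force: 0.0
```

Request:
drive_tool:
  moves:
    - [[0,0,0.773,0.444,0.782,0,0.5],[0,0,0.773,0.444,0.782,0,0.5],[0,0,0.773,0.444,0.782,0,0.5],[0,0,0.773,0.444,0.782,0,0.5],[0,0,0.773,0.444,0.782,0,0.5]]

```text
time_s: 26.97
position: [0.5807, -0.0336, 0.1583]
tcp_rot: [-0.0, 0.921, 0.389, -0.0]
contact_force: [0.1, -0.0, -0.4]
grip_width: 0.0442
grasp_force: 0.0
```

Run:
```python
from h import *
t=read_camera("top");print(monitor.state()["position"])
print([ (np.round(d["xyz"],3),round(d["confidence"],2)) for d in models.find_in("finger_bone","top")[:3]])
cv2.imwrite("pics/n.png",cv2.resize(t[225:305,340:480],(798,456),interpolation=cv2.INTER_CUBIC))
```

```text
[ 0.58004757 -0.03505127  0.15827213]
[]
```

View pics/n.png

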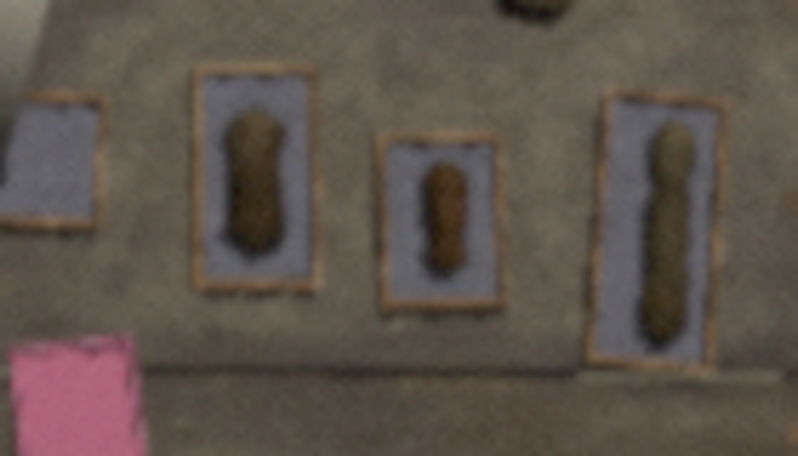

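Request:
drive_tool:
  moves:
    - [[0,0,0.773,0.444,0.782,-0.2,0.5],[0,0,0.773,0.444,0.782,-0.2,0.5],[0,0,0.773,0.444,0.782,-0.2,0.5],[0,0,0.773,0.444,0.782,-0.2,0.5],[0,0,0.773,0.444,0.782,-0.2,0.5],[0,0,0.773,0.444,0.782,-0.2,0.5],[0,0,0.773,0.444,0.782,-0.2,0.5]]

```text
time_s: 27.65
position: [0.6465, 0.0804, 0.1291]
tcp_rot: [0.0, 0.831, 0.557, -0.0]
contact_force: [-0.3, -0.2, 0.7]
grip_width: 0.044
grasp_force: 0.0
```

Request:
drive_tool:
  moves:
    - [[0,0,0,0,0,-0.2,0.5],[0,0,0,0,0,-0.4,0.5],[0,0,0,0,0,-0.6,0.5],[0,0,0,0,0,-0.75,0.5],[0,0,0,0,0,-0.82,0.5],[0,0,0,0,0,-0.82,0.5],[0,0,0,0,0,-0.82,0.5]]
  force: 12

```text
time_s: 28.23
position: [0.6472, 0.0818, 0.0068]
tcp_rot: [0.0, 0.83, 0.558, 0.0]
contact_force: [-0.5, -0.3, 0.4]
grip_width: 0.0441
grasp_force: 0.0
```

Request:
drive_tool:
  moves:
    - [[0,0,0,0,0,0,0.1],[0,0,0,0,0,0,0.1],[0,0,0,0,0,0,0.1],[0,0,0,0,0,0,0.1],[0,0,0,0,0,0,0.1],[0,0,0,0,0,0,0.1],[0,0,0,0,0,0,0.1],[0,0,0,0,0,0,0.1]]

```text
time_s: 28.9
position: [0.6472, 0.0829, 0.0064]
tcp_rot: [0.0, 0.829, 0.559, 0.001]
contact_force: [-0.3, 0.2, 5.3]
grip_width: 0.0171
grasp_force: 12.1
```

Request:
drive_tool:
  moves:
    - [[0,0,0,0,0,0.1,0],[0,0,0,0,0,0.25,0],[0,0,0,0,0,0.5,0],[0,0,0,0,0,0.8,0],[0,0,0,0,0,0.8,0],[0,0,0,0,0,0.8,0]]
  force: 18

```text
time_s: 29.4
position: [0.6478, 0.083, 0.1283]
tcp_rot: [0.002, 0.829, 0.559, 0.002]
contact_force: [-0.7, -0.3, -0.7]
grip_width: 0.0171
grasp_force: 17.7
```

Request:
drive_tool:
  moves:
    - [[0,0,-0.818,-0.38,-0.382,0,0],[0,0,-0.818,-0.38,-0.382,0,0],[0,0,-0.818,-0.38,-0.382,0,0],[0,0,-0.818,-0.38,-0.382,0,0]]

```text
time_s: 29.73
position: [0.5878, 0.0245, 0.1239]
tcp_rot: [-0.001, 0.927, 0.374, -0.002]
contact_force: [0.4, -0.1, -0.5]
grip_width: 0.017
grasp_force: 17.7
```

Request:
drive_tool:
  moves:
    - [[0,0,-0.818,-0.38,-0.382,0,0],[0,0,-0.818,-0.38,-0.382,0,0],[0,0,-0.818,-0.38,-0.382,0,0],[0,0,-0.818,-0.38,-0.382,0,0]]

```text
time_s: 30.07
position: [0.5309, -0.0327, 0.1241]
tcp_rot: [-0.001, 0.984, 0.178, -0.002]
contact_force: [0.1, -0.1, -0.1]
grip_width: 0.0168
grasp_force: 17.7
```

Request:
drive_tool:
  moves:
    - [[0,0,-0.818,-0.38,-0.382,0,0],[0,0,-0.818,-0.38,-0.382,0,0],[0,0,-0.818,-0.38,-0.382,0,0],[0,0,-0.818,-0.38,-0.382,0,0],[0,0,-0.818,-0.38,-0.382,0,0],[0,0,-0.818,-0.38,-0.382,0,0]]

```text
time_s: 30.57
position: [0.4753, -0.0888, 0.1245]
tcp_rot: [-0.0, 1.0, -0.02, -0.001]
contact_force: [0.4, 0.3, -0.1]
grip_width: 0.0174
grasp_force: 17.7
```

Request:
drive_tool:
  moves:
    - [[0,0,0,0,0,-0.2,0],[0,0,0,0,0,-0.4,0],[0,0,0,0,0,-0.55,0],[0,0,0,0,0,-0.65,0],[0,0,0,0,0,-0.65,0],[0,0,0,0,0,-0.65,0]]

```text
time_s: 31.07
position: [0.4756, -0.0886, 0.0275]
tcp_rot: [-0.0, 1.0, -0.02, -0.001]
contact_force: [-0.2, -0.6, 0.6]
grip_width: 0.0167
grasp_force: 17.7
```

Run:
```python
from h import *
s=monitor.state();w,x,y,z=s["tcp_rot"];print(s["position"],np.degrees(2*np.arctan2(y,x)),s["grip_width"],s["grasp_force"])
```

```text
[ 0.4755973 -0.0885589  0.0275042] -2.3060171495977673 0.016740905969565352 17.737771999891265
```

Lower it, release, rise and move aside for a final look.

Request:
drive_tool:
  moves:
    - [[0,0,0,0,0,-0.07,0],[0,0,0,0,0,-0.115,0],[0,0,0,0,0,-0.115,0],[0,0,0,0,0,-0.115,0],[0,0,0,0,0,-0.115,0.45],[0,0,0,0,0,-0.115,0.45],[0,0,0,0,0,-0.115,0.45],[0,0,0,0,0,-0.115,0.45],[0,0,0,0,0,0.1,0.5],[0,0,0,0,0,0.35,0.5],[0,0,0,0,0,0.6,0.5],[0,0,0,0,0,0.9,0.5]]

```text
time_s: 32.07
position: [0.4751, -0.0887, 0.1611]
tcp_rot: [-0.0, 1.0, -0.021, -0.001]
contact_force: [1.4, 0.2, -0.4]
grip_width: 0.0439
grasp_force: 0.0
```

Request:
drive_tool:
  moves:
    - [[0,0,0,0,0.95,0.2,0.5],[0,0,0,0,0.95,0.2,0.5],[0,0,0,0,0.95,0.2,0.5],[0,0,0,0,0.95,0.2,0.5],[0,0,0,0,0.95,0.2,0.5],[0,0,0,0,0.95,0.2,0.5]]

```text
time_s: 32.57
position: [0.4757, 0.0541, 0.19]
tcp_rot: [0.0, 1.0, -0.02, 0.0]
contact_force: [-0.1, -0.9, -0.0]
grip_width: 0.0443
grasp_force: 0.0
```

Request:
drive_tool:
  moves:
    - [[0,0,0,0,0.8,0.1,0.5],[0,0,0,0,0.8,0.1,0.5],[0,0,0,0,0.8,0.1,0.5],[0,0,0,0,0.8,0.1,0.5],[0,0,0,0,0.8,0.1,0.5],[0,0,0,0,0.8,0.1,0.5]]

```text
time_s: 33.07
position: [0.476, 0.1722, 0.2042]
tcp_rot: [0.0, 1.0, -0.021, -0.0]
contact_force: [0.3, -0.1, -0.3]
grip_width: 0.0445
grasp_force: 0.0
```

Run:
```python
from h import *
t=read_camera("top");s=read_camera("side")
print([ (np.round(d["xyz"],3),round(d["confidence"],2)) for d in models.find_in("tooth","top")[:3]],[ (np.round(d["xyz"],3),round(d["confidence"],2)) for d in models.find_in("tooth","side")[:3]])
cv2.imwrite("pics/o.png",np.vstack([cv2.resize(t[225:295,330:480],(640,299)),cv2.resize(s[150:245,290:493],(640,299))]))
```

```text
[(array([ 0.478, -0.084,  0.022]), 0.41)] [(array([ 0.478, -0.083,  0.019]), 0.52), (array([ 0.455, -0.168,  0.001]), 0.27)]
```

View pics/o.png

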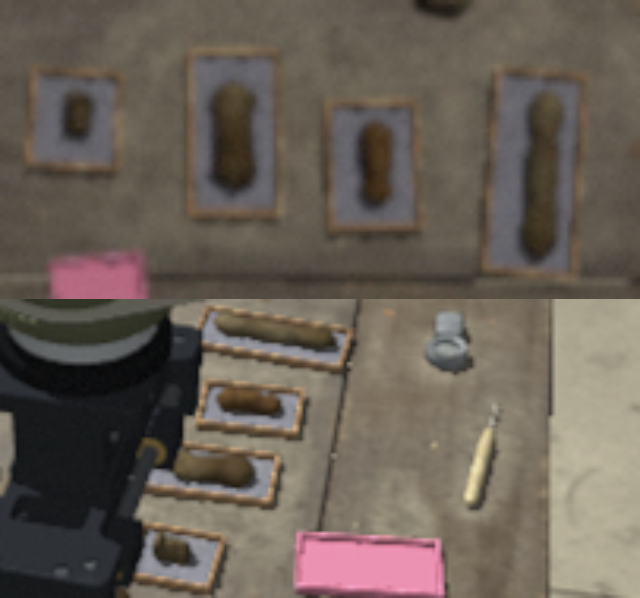

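All four pieces lie in their trays near the middle: tooth (77,115), chip (234,135), finger bone (375,165) and rib (540,175) in the top crop. The three slender bones lie lengthwise.

```bash
python3 -c "
from plant import bot; print(bot.sign_off())"
```

```text
the job is handed in; nothing more can be done
None
```

The job is handed in: rib, long chip, finger bone and tooth each lie near the middle of their own tray (the rib about 3 mm off centre), the three slender bones lengthwise, and I did not knowingly touch the ankle bone or vertebra.

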